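# Pack the guest's travel case

### The job

Pack the guest's wooden travel case: stand the short screw-cap bottle in the insert with the narrow round recess, the low tin in the one with the wide round recess, and lay the soap bar flat in the oblong recess, each right way up and fully down in its recess so that nothing stands above the case's rim. Only when all three are in, close the lid fully. The full-size pump bottle and the tall knobbed jar do not belong in the case: leave them standing where they are.

Things in the scene. Friction and masses are not known exactly. Their poses are not given: they have to be found in the camera images.
- short_bottle: Small amber glass bottle with a plain black screw cap, to be packed: 32 mm diameter up to 40 mm height, 62 mm tall in all (cap 25 mm diameter from 47 mm up), about 60 g, standing. Origin: centre of its underside, z up.
- low_tin: Low round aluminium tin with a flat lid, to be packed: 54 mm diameter, 36 mm tall, about 70 g, standing. Origin: centre of its underside, z up.
- soap_bar: Cream-coloured bar of soap with rounded edges, to be packed: 64 mm long (its x) x 40 mm wide (its y) x 30 mm high (its z), about 90 g, lying flat. Origin: centre of its underside.
- pump_bottle: Tall amber glass bottle with a black pump and spout: 34 mm diameter, 120 mm tall, spout reaching 27 mm from the axis along its x. Origin: centre of its underside, z up. It does not belong in the case and must stay where it stands.
- tall_jar: Tall round aluminium jar, 56 mm diameter, 108 mm tall with a dark wooden ball knob (18 mm) on top. Origin: centre of its underside, z up. It does not belong in the case and must stay where it stands.
- narrow_round_insert: Place of the short bottle: cork insert with one round recess of 50 mm diameter. Square cork plate, 92 x 92 x 14 mm, fixed on the case floor; origin: centre of its underside (6 mm above the table), z up, axes as the case's. Recess dark-floored, central, 10 mm deep, its floor 4 mm above the origin. The inserts lie side by side, 96 mm apart along the case's y, in changing order.
- wide_round_insert: Place of the low tin: cork insert with one round recess of 72 mm diameter. Square cork plate, 92 x 92 x 14 mm, fixed on the case floor; origin: centre of its underside (6 mm above the table), z up, axes as the case's. Recess dark-floored, central, 10 mm deep, its floor 4 mm above the origin. The inserts lie side by side, 96 mm apart along the case's y, in changing order.
- oblong_insert: Place of the soap bar: cork insert with an oblong recess, 80 mm along its x, 56 mm along its y. Square cork plate, 92 x 92 x 14 mm, fixed on the case floor; origin: centre of its underside (6 mm above the table), z up, axes as the case's. Recess dark-floored, central, 10 mm deep, its floor 4 mm above the origin. The inserts lie side by side, 96 mm apart along the case's y, in changing order.
- case: Open wooden case fixed on the table, 108 mm (its x) x 300 mm (its y, the long way) x 80 mm high, walls and floor 6 mm thick. Origin: centre of its underside, z up. The lid's hinge is on the long +x rim (the line x = 54, z = 80 mm in this frame), the side away from the loose things; the open lid leans back over that side.
- lid (a joint): Lid angle, rad: 0 closed, growing as it opens; starts at 2.0 to 2.3 (stop 2.35). Flat wooden lid, 108 mm from hinge to free edge, 300 mm wide, 8 mm thick; closed, its top is 88.5 mm above the table. A copper knob, 43 mm tall, stands on the middle of its outer face, 78 mm from the hinge. The stiff hinge holds it at any angle; 1 to 3 N at the free edge moves it, so it can be pushed shut from behind.
Mind the look-alikes: they are no part of the job. What is shaped like the short_bottle but red or turquoise is not meant.

How it is judged:
On the way, in this order (a step that is already met when the one before it is completed fails the run):
1. bottle, tin and soap are all down in their own recesses while the lid is still open (horizontal distance between short_bottle and narrow_round_insert below 0.012 m and z of short_bottle in the frame of narrow_round_insert between 0 and 0.008 m and angle between each of short_bottle, low_tin, soap_bar's own z axis and vertical below 0.15 rad and horizontal distance between low_tin and wide_round_insert below 0.012 m and z of low_tin in the frame of wide_round_insert between 0 and 0.008 m and horizontal distance between soap_bar and oblong_insert below 0.014 m and z of soap_bar in the frame of oblong_insert between 0 and 0.008 m and value of joint lid above 1 rad), for 0.2 s.
2. then the lid is closed (value of joint lid below 0.06 rad), for 0.2 s.
At the end, for the whole second after the job is handed in: Bottle and tin within 12 mm, soap within 14 mm, of their recess centres, within 4 mm of the recess floor, tilted under 0.15 rad; lid closed within 0.06 rad; pump bottle and tall jar within 20 mm of their start, upright within 0.15 rad; all at rest (horizontal distance between short_bottle and narrow_round_insert below 0.012 m and z of short_bottle in the frame of narrow_round_insert between 0 and 0.008 m and angle between each of short_bottle, low_tin, soap_bar, pump_bottle, tall_jar's own z axis and vertical below 0.15 rad and horizontal distance between low_tin and wide_round_insert below 0.012 m and z of low_tin in the frame of wide_round_insert between 0 and 0.008 m and horizontal distance between soap_bar and oblong_insert below 0.014 m and z of soap_bar in the frame of oblong_insert between 0 and 0.008 m and value of joint lid below 0.06 rad and distance of each of pump_bottle, tall_jar from where it was at the start of the episode below 0.02 m and linear speed of each of short_bottle, low_tin, soap_bar, pump_bottle, tall_jar below 0.02 m/s); the robot touches nothing.
It fails at once if the pump bottle or the tall jar is moved more than 20 mm or knocked over (distance of any of pump_bottle, tall_jar from where it was at the start of the episode above 0.02 m or angle between any of pump_bottle, tall_jar's own z axis and vertical above 0.3 rad).
It also fails if it takes over 120 s, if anything falls off the work surface, if the arm or the gripper's body presses on something with over 40 N, if the wrist force passes 120 N, or if a joint passes its speed limit or range.

### The arm

A 7-joint arm with a two-finger parallel gripper is mounted at the origin on the work surface. World frame = base frame: x ahead of the robot, y to its left, z up, the work surface at z = 0. Lengths are in m, angles in rad, forces in N, time in s.
With the tool pointing down it reaches from about 0.4 to 0.9 m from the base axis. Payload 5.5 kg.
Tool frame: the origin (TCP) lies at the very end of the fingers, on their centre line; the grasp point (between the pads) lies 19 mm behind it; z points along the fingers, y is the line along which they close (so a half turn about z gives the same grasp; the last joint's range is limited). The gripper opens to 92 mm and grips with 3 to 60 N. Pads are 19 mm wide; open, the fingers measure 130 mm over their backs; the gripper's body (75 mm by 190 mm) begins 47 mm behind the grasp point.
Start: joints at [1.584, 0.501, -0.427, 1.55, 0.221, 1.138, -0.21], TCP at [0.161, -0.63, 0.227] pointing down, gripper open.
Joint ranges: [-2.88, 2.88], [-0.31, 2.03], [-1.54, 1.56], [0.2, 2.42], [-1.41, 4.55], [0.19, 2.02], [-2.57, 2.57]. Speed limits (rad/s): [2.57, 2.57, 3.14, 3.14, 3.14, 3.14, 3.14].

### API

Orientations are given as a unit quaternion [x, y, z, w].
In Python, from cell import env, capture, spot_in, cut_out, mark_of gives the robot as it stands.
- The arm moves only by the tool jog_arm, never from a script. Its argument "deltas" is a list of rows, each an object with "hand": the opening, from -1 (shut) to 1 (fully open); "translation": the shift along the tool's x, y, z in cm, a list of three; "twist": the turn about the tool's z in degrees. A call has 1 to 12 rows; each row is the pose to reach, as a shift and turn from the pose commanded when the call began, along the tool's axes at that moment; what a row does not reach only later rows make up. A row lasts 1/12 s, in which the tool goes at most 41.7 mm and 7.16 degrees, less where a joint would pass 70% of its speed; a pose out of reach is approached as far as the arm can. A call with a gripper value outside its range is refused whole. The fingers move at their own pace and stop on an object; "grip_force" is the grip in N (left out, the last holds). Time passes only in rows, so rows that repeat a pose let the fingers close. It gives the time, the measured TCP pose, the force, the opening and the grip force at its end, in the units of the state.
- env.sense(): the state, without advancing time (a new reading comes with each control period).
- capture(name): name is "scene" or "top" or "wrist"; returns a dict with "frame" (420x560x3 uint8, red, green, blue), "camera_matrix" (3x3 intrinsics, pixels), "k1" (the pictures are not rectified: a ray, as slopes to the right and down, at radius r is drawn at 1 + k1 r^2 times it, then the intrinsics apply), "pose" (4x4, takes a point from camera to world coordinates). Camera axes: x right, y up, looking along -z (the intrinsics and any distortion apply to the point x, -y, -z); pixel columns grow to the right and rows downward; lengths in m; the calibration is good to about 2 mm. A picture is of the moment at which its call begins. There is no depth.
- env.finish_job(): hands the job in; it is judged then, once.
Trained networks look in the newest picture that a camera, given by its name, has taken for a name from the list of things; names that differ only in an ending like _2 or _b are one class to them, and where a whole thing is asked for, a point or a joint stands for the part that bears it (a point fixed in the world has none). Each returns a list of dicts, best first, with "confidence" (0 to 1); they miss things now and then, are a little off and sometimes report something else, mostly with a low value. They report only what shows in the picture. A call takes as long as a camera call. They do not tell look-alikes from the thing itself.
- spot_in(target, camera): "centre" ([x, y, z] in m, in the coordinates of the camera as it stood for that picture, good to about 4 mm: the middle of the surface that is visible of it).
- cut_out(target, camera): "pixels" (420x560 bool, what is visible of it).
- mark_of(target, camera): "centre" ([x, y, z] in m, in the coordinates of the camera as it stood for that picture, good to about 4 mm: a listed point, or the origin of a listed thing).
The state is a dict: "time_s": time; "qpos": joint angles; "joint_vel": joint speeds; "joint_torque": joint torques, N m; "ee_pos": TCP position; "tool_rot": TCP orientation; "ft_force": force on the tool from outside, world axes, zero at the start; "torque": the same for the moment, N m; "finger_gap": finger opening in m; "grip_force": force on a finger pad.
Only numpy, scipy, OpenCV 4.12 (cv2) and the standard library are available. Lean on these libraries where they do the work, as an engineer would, in place of code of your own. Each camera call takes 0.05 s, during which the arm holds its last target. There are 200 camera calls.

## Working session

There is one attempt and no reset: what is moved stays moved. The work goes in short steps, Python scripts to look and compute and a tool call to move; the robot and the scene stay as the last step left them, time stands still between calls to the robot, and variables do not carry over. Pictures are saved under pics/ and viewed, at most 14 in all, crops included, and the job is handed in when it is done.

Besides the shell and the picture viewer there is one more tool, called in YAML: its name, and indented under it one key for each argument. jog_arm: Moves the arm, as the interface text tells. Its arguments: {"type":"object","properties":{"deltas":{"type":"array","items":{"type":"object","properties":{"hand":{"type":"number"},"translation":{"type":"array","items":{"type":"number"}},"twist":{"type":"number"}}}},"grip_force":{"type":"number"}},"required":["deltas"]}

```bash
mkdir -p pics; ls; cat > h.py <<'E'
import numpy as np, cv2
from cell import env, capture, spot_in, cut_out, mark_of
def w(c,p): return (c["pose"]@np.r_[p,1])[:3]
def save(c,n,s=1): cv2.imwrite("pics/"+n,cv2.resize(c["frame"][:,:,::-1],None,fx=s,fy=s))
def pix(c,P):
    q=np.linalg.inv(c["pose"])@np.r_[P,1]; s=np.array([q[0],-q[1]])/-q[2]
    s=s*(1+c["k1"]*(s@s)); return (c["camera_matrix"]@np.r_[s,1])[:2]
E
python3 - <<'E'
from h import *
T=["short_bottle","low_tin","soap_bar","pump_bottle","tall_jar","narrow_round_insert","wide_round_insert","oblong_insert","case"]
for cam in ["top","scene"]:
    c=capture(cam); save(c,cam+"0.png")
    for t in T:
        for m in mark_of(t,cam)[:4]:
            p=w(c,m["centre"]); print(cam,t,round(m["confidence"],2),p.round(3),pix(c,p).round())
s=env.sense(); print(s["time_s"],s["ee_pos"],s["tool_rot"],s["finger_gap"])
E
```

```text
pics
top short_bottle 0.49 [ 0.542 -0.056  0.   ] [291. 211.]
top short_bottle 0.46 [ 0.475 -0.048  0.001] [290. 239.]
top short_bottle 0.43 [ 0.395 -0.055 -0.001] [296. 272.]
top low_tin 0.97 [ 0.628 -0.065  0.003] [291. 176.]
top low_tin 0.71 [ 0.45  -0.215  0.001] [361. 243.]
top soap_bar 0.7 [ 0.453 -0.212 -0.   ] [360. 242.]
top soap_bar 0.51 [ 0.474 -0.047  0.001] [290. 239.]
top pump_bottle 0.7 [ 0.62  -0.229 -0.002] [358. 174.]
top pump_bottle 0.16 [ 0.498 -0.332  0.001] [407. 219.]
top tall_jar 0.79 [ 0.502 -0.331 -0.   ] [406. 217.]
top narrow_round_insert 0.74 [0.619 0.22  0.005] [175. 189.]
top narrow_round_insert 0.51 [ 0.628 -0.062  0.001] [290. 176.]
top wide_round_insert 0.93 [0.526 0.23  0.007] [172. 227.]
top wide_round_insert 0.74 [0.621 0.219 0.005] [176. 189.]
top wide_round_insert 0.65 [0.428 0.239 0.011] [170. 268.]
top wide_round_insert 0.38 [ 0.623 -0.228 -0.003] [357. 173.]
top oblong_insert 0.78 [0.428 0.235 0.008] [171. 268.]
top case 0.61 [ 0.521  0.227 -0.001] [174. 230.]
scene short_bottle 0.79 [ 0.472 -0.043  0.005] [270. 212.]
scene short_bottle 0.69 
[... 194 characters left out ...]
. 224.]
scene soap_bar 0.54 [0.62  0.218 0.005] [398. 241.]
scene pump_bottle 0.74 [ 0.622 -0.227 -0.003] [203. 289.]
scene tall_jar 0.74 [ 0.502 -0.34  -0.001] [145. 252.]
scene tall_jar 0.45 [ 0.631 -0.063  0.   ] [279. 274.]
scene tall_jar 0.34 [ 0.621 -0.229 -0.002] [203. 288.]
scene narrow_round_insert 0.92 [0.621 0.221 0.003] [399. 241.]
scene narrow_round_insert 0.56 [ 0.629 -0.065  0.001] [278. 273.]
scene wide_round_insert 0.81 [0.53  0.227 0.005] [386. 208.]
scene oblong_insert 0.6 [0.432 0.237 0.004] [375. 177.]
scene case 0.94 [0.525 0.232 0.001] [387. 207.]
1.0 [ 0.16070022 -0.62982226  0.22673948] [9.92209905e-01 1.24577304e-01 1.14690764e-05 7.52832627e-06] 0.09191078732932911
```

```bash
python3 - <<'E'
import cv2,numpy as np
a=cv2.imread("pics/top0.png");b=cv2.imread("pics/scene0.png")
cv2.imwrite("pics/t1.png",cv2.resize(a[120:330,130:430],(800,560)))
cv2.imwrite("pics/s1.png",cv2.resize(b[100:340,100:500],(800,480)))
E
```

```text
(no output)
```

View pics/t1.png

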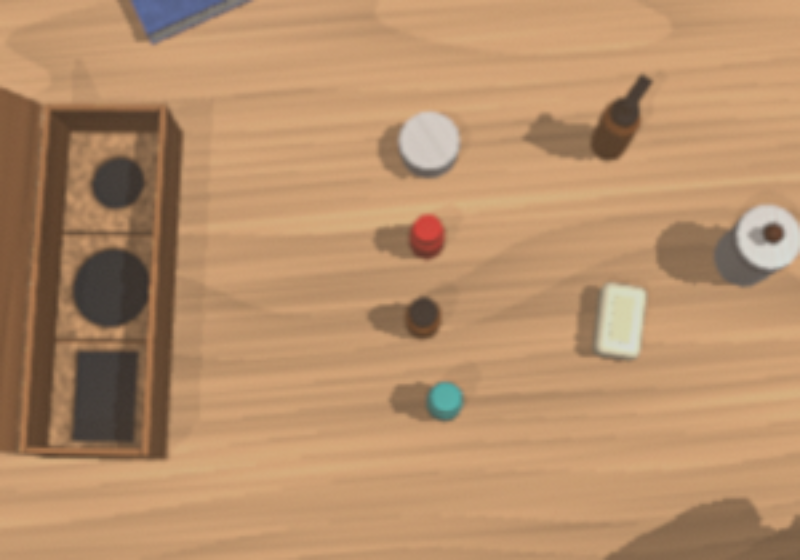

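View pics/s1.png

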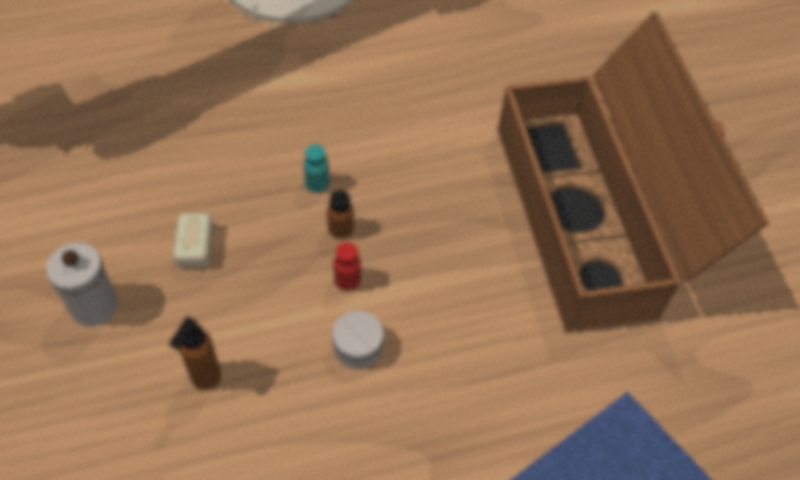

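Short-bottle look-alikes in the top image: red (290,209), amber (288,239), turquoise (297,270). I choose the amber one with the plain black cap, which stands in the middle. The other amber thing, at (358,170), is the pump bottle. I'll move over it and check with the wrist camera.

jog_arm:
  deltas:
    - {"hand": 1,"translation": [22,-24,0],"twist": 7}
    - {"hand": 1,"translation": [22,-24,0],"twist": 14.3}
    - {"hand": 1,"translation": [22,-24,0],"twist": 14.3}
    - {"hand": 1,"translation": [22,-24,0],"twist": 14.3}
    - {"hand": 1,"translation": [22,-24,0],"twist": 14.3}
    - {"hand": 1,"translation": [22,-24,0],"twist": 14.3}
    - {"hand": 1,"translation": [22,-24,0],"twist": 14.3}
    - {"hand": 1,"translation": [44.7,-49,0],"twist": 14.3}
    - {"hand": 1,"translation": [44.7,-49,0],"twist": 14.3}
    - {"hand": 1,"translation": [44.7,-49,0],"twist": 14.3}
    - {"hand": 1,"translation": [44.7,-49,0],"twist": 14.3}
    - {"hand": 1,"translation": [44.7,-49,0],"twist": 14.3}

```text
time_s: 2.0
ee_pos: [0.3968, -0.187, 0.2272]
tool_rot: [1.0, -0.0, 0.0, 0.001]
ft_force: [-0.4, -0.7, -0.8]
finger_gap: 0.0919
grip_force: 0.0
```

jog_arm:
  deltas:
    - {"hand": 1,"translation": [0,0,0],"twist": 0}
    - {"hand": 1,"translation": [0,0,0],"twist": 0}
    - {"hand": 1,"translation": [0,0,0],"twist": 0}
    - {"hand": 1,"translation": [0,0,0],"twist": 0}

```text
time_s: 2.33
ee_pos: [0.3955, -0.19, 0.2267]
tool_rot: [1.0, -0.001, -0.0, 0.0]
ft_force: [0.7, -0.0, 0.4]
finger_gap: 0.092
grip_force: 0.0
```

```bash
cat > look.py <<'E'
import sys; from h import *
from scipy.spatial.transform import Rotation as R
s=env.sense(); r=R.from_quat(s["tool_rot"]).as_matrix()
print(s["time_s"],s["ee_pos"].round(4) if hasattr(s["ee_pos"],"round") else s["ee_pos"],"phi",np.degrees(np.arctan2(r[1,0],r[0,0])).round(2),"q",np.round(s["qpos"],2),"gap",s["finger_gap"],"F",np.round(s["ft_force"],1))
if len(sys.argv)>1:
    c=capture("wrist"); save(c,sys.argv[1],1.4)
    for t in sys.argv[2:]:
        for m in mark_of(t,"wrist")[:4]:
            p=w(c,m["centre"]); px=pix(c,p+[0,0,.03]); u,v=px.astype(int).clip(0,[559,419])
            print(t,round(m["confidence"],2),p.round(4),px.round(),c["frame"][v,u])
E
python3 look.py w0.png short_bottle low_tin soap_bar
```

```text
2.3333 [ 0.3955 -0.19    0.2267] phi -0.1 q [ 1.04  0.13 -0.7   2.05  0.1   1.   -1.28] gap 0.09195042165882167 F [ 0.7 -0.   0.4]
short_bottle 0.95 [ 0.5396 -0.0517  0.0017] [152.  55.] [188  12   9]
short_bottle 0.89 [ 0.3951 -0.0523  0.0031] [169. 188.] [  0 135 131]
short_bottle 0.82 [ 0.473  -0.0423 -0.0032] [154. 121.] [17 16 18]
soap_bar 0.74 [ 0.4517 -0.2163 -0.0015] [304. 140.] [247 243 207]
```

View pics/w0.png

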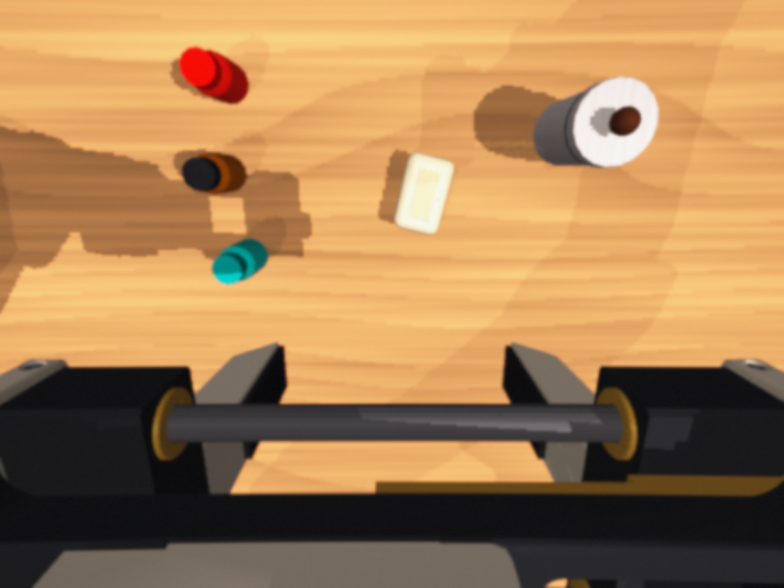

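The wrist picture shows, in its 1.4x pixels, red (205,70), the amber bottle with black cap (205,172), turquoise (240,262), the soap (425,193) and the jar (600,120). The amber choice is confirmed. Next I measure the soap's yaw and the case axes.

```bash
cat >> h.py <<'E'
def ray(c,px,z):
    K=c["camera_matrix"]; px=np.atleast_2d(px).astype(float)
    d=cv2.undistortPoints(px[:,None],K,np.array([c["k1"],0,0,0,0.]))[:,0]
    D=np.c_[d[:,0],-d[:,1],-np.ones(len(d))]@c["pose"][:3,:3].T; o=c["pose"][:3,3]
    return o+D*((z-o[2])/D[:,2])[:,None]
def rect(c,mask,z):
    n,l,st,_=cv2.connectedComponentsWithStats(mask.astype(np.uint8)); k=1+np.argmax(st[1:,4])
    v,u=np.nonzero(l==k); P=ray(c,np.c_[u,v],z)[:,:2]
    return cv2.minAreaRect((P*1000).astype(np.float32))
E
python3 - <<'E'
from h import *
c=capture("wrist")
for m in cut_out("soap_bar","wrist")[:2]: print("soap",m["confidence"],rect(c,m["pixels"],.03))
c=capture("top")
for m in cut_out("soap_bar","top")[:2]: print("soap top",m["confidence"],rect(c,m["pixels"],.03))
# dark recess regions
f=c["frame"].astype(int).max(2); M=np.zeros(f.shape,bool); M[150:300,140:200]=f[150:300,140:200]<75
n,l,st,ce=cv2.connectedComponentsWithStats(M.astype(np.uint8))
for i in range(1,n):
    if st[i,4]>100:
        print(st[i],ray(c,ce[i],.015).round(4)[0],rect(c,l==i,.015))
E
```

```text
soap 0.94 ((453.2331237792969, -213.68174743652344), (41.02021789550781, 62.455322265625), 74.80728912353516)
[165 180  19  17 244] [0.6193 0.2202 0.015 ] ((620.0757446289062, 220.14100646972656), (44.0557746887207, 40.006439208984375), 84.82836151123047)
[158 214  27  28 605] [0.5235 0.2296 0.015 ] ((523.9169921875, 230.73374938964844), (62.42804718017578, 65.3058090209961), 87.60689544677734)
[188 227   7  62 190] [0.4558 0.1865 0.015 ] ((449.7778625488281, 188.17947387695312), (11.274062156677246, 142.61544799804688), 84.16080474853516)
[158 252  23  34 710] [0.4278 0.2388 0.015 ] ((427.4853820800781, 238.9512176513672), (51.20123291015625, 76.7306137084961), 85.2741928100586)
```

jog_arm:
  deltas:
    - {"hand": 1,"translation": [5,2.2,0],"twist": 7}
    - {"hand": 1,"translation": [5,2.2,3],"twist": 14}
    - {"hand": 1,"translation": [5,2.2,6],"twist": 15}
    - {"hand": 1,"translation": [5,2.2,9],"twist": 15}
    - {"hand": 1,"translation": [5,2.2,12],"twist": 15}
    - {"hand": 1,"translation": [5,2.2,15],"twist": 15}
    - {"hand": 1,"translation": [5,2.2,17],"twist": 15}
    - {"hand": 1,"translation": [5,2.2,17],"twist": 15}
    - {"hand": 1,"translation": [5,2.2,17],"twist": 15}
    - {"hand": 1,"translation": [5,2.2,17],"twist": 15}

```text
time_s: 3.57
ee_pos: [0.4472, -0.2109, 0.0578]
tool_rot: [0.991, -0.13, 0.001, 0.0]
ft_force: [0.4, -0.8, 1.6]
finger_gap: 0.0917
grip_force: 0.0
```

```bash
python3 look.py w1.png soap_bar; python3 - <<'E'
from h import *
c=capture("wrist")
for m in cut_out("soap_bar","wrist")[:2]: print("soap",m["confidence"],rect(c,m["pixels"],.03))
E
```

```text
3.5667 [ 0.4472 -0.2109  0.0578] phi -14.98 q [ 0.83  0.5  -0.54  2.06  0.4   0.68 -1.8 ] gap 0.09171686245629213 F [ 0.4 -0.8  1.6]
soap_bar 0.65 [ 0.4514 -0.2156 -0.0023] [288. 233.] [208 182 137]
soap 0.81 ((456.6042785644531, -214.42431640625), (38.446075439453125, 65.22245788574219), 76.68740844726562)
```

View pics/w1.png

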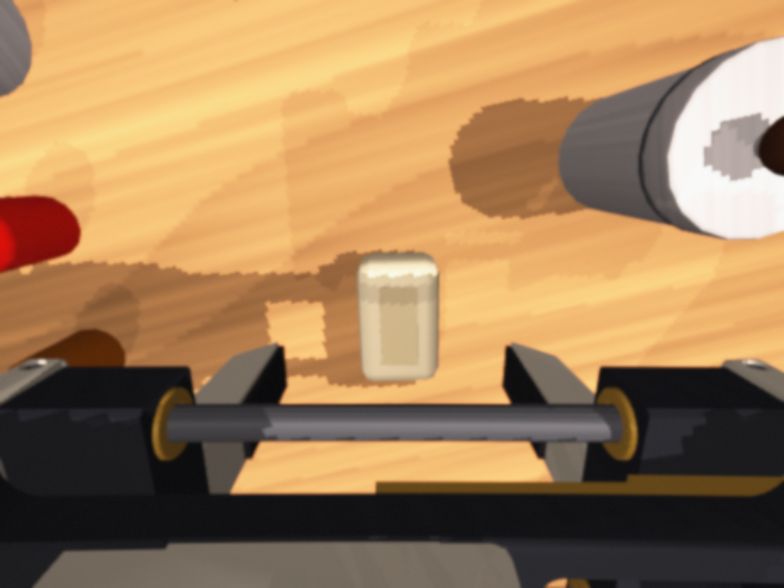

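The soap, at (398,318), lies squarely between the fingers and the jar is clear on the right. I descend and grip.

jog_arm:
  deltas:
    - {"hand": 1,"translation": [0,0,2],"twist": 0}
    - {"hand": 1,"translation": [0,0,3.5],"twist": 0}
    - {"hand": 1,"translation": [0,0,4.6],"twist": 0}
    - {"hand": 1,"translation": [0,0,4.6],"twist": 0}
    - {"hand": 1,"translation": [0,0,4.6],"twist": 0}
    - {"hand": -0.5,"translation": [0,0,4.6],"twist": 0}
    - {"hand": -0.5,"translation": [0,0,4.6],"twist": 0}
    - {"hand": -0.5,"translation": [0,0,4.6],"twist": 0}
    - {"hand": -0.5,"translation": [0,0,4.6],"twist": 0}
    - {"hand": -0.5,"translation": [0,0,4.6],"twist": 0}
    - {"hand": -0.5,"translation": [0,0,4.6],"twist": 0}
    - {"hand": -0.5,"translation": [0,0,4.6],"twist": 0}
  grip_force: 25

```text
time_s: 4.77
ee_pos: [0.4462, -0.2108, 0.0108]
tool_rot: [0.991, -0.13, 0.0, 0.0]
ft_force: [0.0, 0.4, 0.1]
finger_gap: 0.0498
grip_force: 0.0
```

jog_arm:
  deltas:
    - {"hand": -0.5,"translation": [0,0,0],"twist": 0}
    - {"hand": -0.5,"translation": [0,0,0],"twist": 0}
    - {"hand": -0.5,"translation": [0,0,0],"twist": 0}
    - {"hand": -0.5,"translation": [0,0,-2],"twist": 0}
    - {"hand": -0.5,"translation": [0,0,-5],"twist": 0}
    - {"hand": -0.5,"translation": [0,0,-9],"twist": 0}
    - {"hand": -0.5,"translation": [0,0,-13],"twist": 0}
    - {"hand": -0.5,"translation": [0,0,-17],"twist": 0}
    - {"hand": -0.5,"translation": [0,0,-17],"twist": 0}
    - {"hand": -0.5,"translation": [0,0,-17],"twist": 0}

```text
time_s: 5.6
ee_pos: [0.4478, -0.2116, 0.1832]
tool_rot: [0.991, -0.131, 0.002, 0.001]
ft_force: [-0.7, 0.1, -1.6]
finger_gap: 0.0397
grip_force: 25.0
```

jog_arm:
  deltas:
    - {"hand": -0.5,"translation": [-1,-3.2,0],"twist": -7}
    - {"hand": -0.5,"translation": [-2,-6.4,0],"twist": -14}
    - {"hand": -0.5,"translation": [-3,-9.6,0],"twist": -21}
    - {"hand": -0.5,"translation": [-4,-12.8,0],"twist": -28}
    - {"hand": -0.5,"translation": [-5,-16,0],"twist": -35}
    - {"hand": -0.5,"translation": [-6,-19.2,0],"twist": -42}
    - {"hand": -0.5,"translation": [-7,-22.4,0],"twist": -49}
    - {"hand": -0.5,"translation": [-8,-25.6,0],"twist": -56}
    - {"hand": -0.5,"translation": [-9,-28.8,0],"twist": -63}
    - {"hand": -0.5,"translation": [-10,-32,0],"twist": -70}
    - {"hand": -0.5,"translation": [-10,-32,0],"twist": -77}
    - {"hand": -0.5,"translation": [-10,-32,0],"twist": -80}

```text
time_s: 6.6
ee_pos: [0.4305, 0.1271, 0.1795]
tool_rot: [0.84, 0.543, -0.001, -0.001]
ft_force: [-0.5, -0.6, -0.4]
finger_gap: 0.0396
grip_force: 25.0
```

```bash
python3 look.py w2.png narrow_round_insert wide_round_insert oblong_insert soap_bar
```

```text
6.6 [0.4305 0.1271 0.1795] phi 65.73 q [ 0.59  0.34 -1.09  2.07  0.37  0.95 -1.12] gap 0.039620720791564784 F [-0.5 -0.6 -0.4]
narrow_round_insert 0.95 [0.6158 0.2175 0.0024] [429.  27.] [61 61 62]
wide_round_insert 0.82 [0.5238 0.2308 0.0037] [328.  60.] [49 49 49]
wide_round_insert 0.22 [0.4248 0.2385 0.0028] [230.  99.] [47 46 49]
oblong_insert 0.7 [0.4214 0.2399 0.0052] [225.  99.] [45 45 47]
oblong_insert 0.29 [0.6191 0.2189 0.0043] [434.  23.] [58 58 61]
soap_bar 0.68 [0.4329 0.134  0.165 ] [281. 263.] [213 189 143]
```

View pics/w2.png

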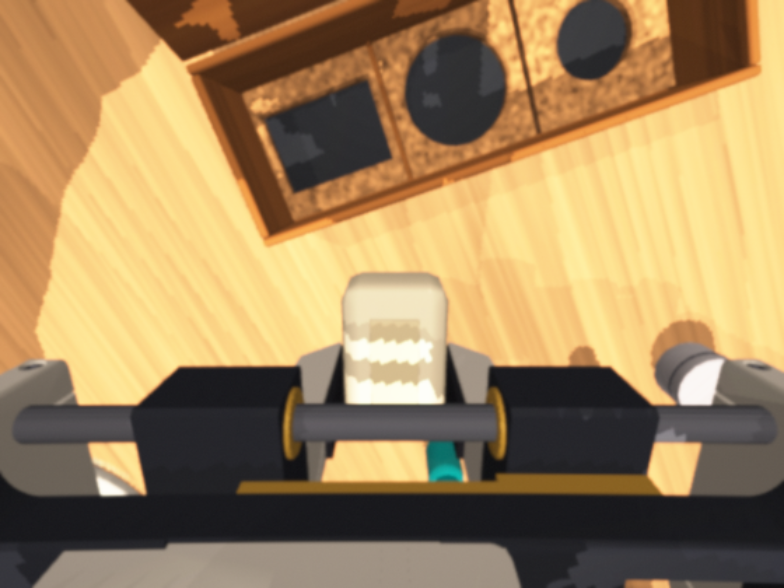

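The wrist picture shows the case with the oblong recess at (330,135), wide round at (455,88) and narrow round at (592,38). The oblong recess is long along the case's long side. The soap therefore has to go in with its length along the case's length. The gripper body then has to lie along the case too, to stay clear of the lid, so I must regrip the soap by its ends. I'll set it down on the free table.

jog_arm:
  deltas:
    - {"hand": -0.5,"translation": [-2.7,2,0],"twist": 0}
    - {"hand": -0.5,"translation": [-5.5,4.1,3],"twist": 0}
    - {"hand": -0.5,"translation": [-5.5,4.1,6],"twist": 0}
    - {"hand": -0.5,"translation": [-5.5,4.1,9],"twist": 0}
    - {"hand": -0.5,"translation": [-5.5,4.1,12],"twist": 0}
    - {"hand": -0.5,"translation": [-5.5,4.1,14],"twist": 0}
    - {"hand": -0.5,"translation": [-5.5,4.1,15.5],"twist": 0}
    - {"hand": -0.5,"translation": [-5.5,4.1,16.5],"twist": 0}
    - {"hand": -0.5,"translation": [-5.5,4.1,17],"twist": 0}
    - {"hand": -0.5,"translation": [-5.5,4.1,17],"twist": 0}
    - {"hand": -0.5,"translation": [-5.5,4.1,17],"twist": 0}
    - {"hand": -0.5,"translation": [-5.5,4.1,17],"twist": 0}

```text
time_s: 7.85
ee_pos: [0.4469, 0.0569, 0.0112]
tool_rot: [0.844, 0.537, 0.001, 0.0]
ft_force: [0.4, -0.9, -0.7]
finger_gap: 0.0398
grip_force: 25.0
```

```bash
python3 look.py
```

```text
7.85 [0.4469 0.0569 0.0112] phi 64.96 q [ 0.45  0.62 -0.77  2.17  0.75  0.64 -1.28] gap 0.039775282341499865 F [ 0.4 -0.9 -0.7]
```

Good. Open, rise to 0.10 m, then twist 90° and shift to look.

jog_arm:
  deltas:
    - {"hand": 0.5,"translation": [0,0,0],"twist": 0}
    - {"hand": 1,"translation": [0,0,0],"twist": 0}
    - {"hand": 1,"translation": [0,0,0],"twist": 0}
    - {"hand": 1,"translation": [0,0,0],"twist": 0}
    - {"hand": 1,"translation": [0,0,0],"twist": 0}
    - {"hand": 1,"translation": [0,0,-3],"twist": 0}
    - {"hand": 1,"translation": [0,0,-6],"twist": 0}
    - {"hand": 1,"translation": [0,0,-9],"twist": 7}
    - {"hand": 1,"translation": [0,0,-9],"twist": 14}
    - {"hand": 1,"translation": [0,0,-9],"twist": 21}
    - {"hand": 1,"translation": [0,0,-9],"twist": 28}
    - {"hand": 1,"translation": [0,0,-9],"twist": 35}

```text
time_s: 8.85
ee_pos: [0.4464, 0.0569, 0.1011]
tool_rot: [0.967, 0.256, 0.0, 0.0]
ft_force: [-0.1, -0.0, -0.1]
finger_gap: 0.0918
grip_force: 0.0
```

jog_arm:
  deltas:
    - {"hand": 1,"translation": [0,0,0],"twist": 7}
    - {"hand": 1,"translation": [0,0,0],"twist": 14}
    - {"hand": 1,"translation": [0,0,0],"twist": 21}
    - {"hand": 1,"translation": [0,0,0],"twist": 28}
    - {"hand": 1,"translation": [0,0,0],"twist": 35}
    - {"hand": 1,"translation": [0,0,0],"twist": 42}
    - {"hand": 1,"translation": [0,0,0],"twist": 49}
    - {"hand": 1,"translation": [0,0,0],"twist": 55}
    - {"hand": 1,"translation": [0,0,0],"twist": 55}
    - {"hand": 1,"translation": [0,0,0],"twist": 55}
    - {"hand": 1,"translation": [0,0,0],"twist": 55}

```text
time_s: 9.77
ee_pos: [0.4462, 0.0572, 0.1007]
tool_rot: [0.977, -0.215, 0.0, 0.0]
ft_force: [-0.0, -0.1, -0.3]
finger_gap: 0.0923
grip_force: 0.0
```

```bash
python3 look.py; python3 - <<'E'
from h import *
for cam in ["wrist","top"]:
    c=capture(cam)
    for m in cut_out("soap_bar",cam)[:2]: print(cam,m["confidence"],rect(c,m["pixels"],.03))
    for m in mark_of("soap_bar",cam)[:1]: print(w(c,m["centre"]))
E
```

```text
9.7667 [0.4462 0.0572 0.1007] phi -24.79 q [ 0.32  0.36 -0.58  2.14  0.3   0.72 -2.47] gap 0.09234542120403688 F [-0.  -0.1 -0.3]
wrist 0.76 ((453.67999267578125, 63.012229919433594), (62.08006286621094, 41.28364944458008), 65.17316436767578)
wrist 0.68 ((557.867919921875, 197.67320251464844), (87.37873840332031, 212.45968627929688), 84.52455139160156)
[ 0.44956005  0.06295344 -0.00406977]
[0.52435885 0.23136255 0.00680372]
```

jog_arm:
  deltas:
    - {"hand": 1,"translation": [0.2,-0.9,0],"twist": -3}
    - {"hand": 1,"translation": [0.2,-0.9,3],"twist": -3}
    - {"hand": 1,"translation": [0.2,-0.9,6],"twist": -3}
    - {"hand": 1,"translation": [0.2,-0.9,8],"twist": -3}
    - {"hand": 1,"translation": [0.2,-0.9,9],"twist": -3}
    - {"hand": 1,"translation": [0.2,-0.9,9],"twist": -3}
    - {"hand": 1,"translation": [0.2,-0.9,9],"twist": -3}
    - {"hand": 0,"translation": [0.2,-0.9,9],"twist": -3}
    - {"hand": 0,"translation": [0.2,-0.9,9],"twist": -3}
    - {"hand": 0,"translation": [0.2,-0.9,9],"twist": -3}
    - {"hand": 0,"translation": [0.2,-0.9,9],"twist": -3}
    - {"hand": 0,"translation": [0.2,-0.9,9],"twist": -3}

```text
time_s: 11.07
ee_pos: [0.4524, 0.0642, 0.0113]
tool_rot: [0.982, -0.191, 0.001, -0.0]
ft_force: [-0.4, 0.2, 4.9]
finger_gap: 0.064
grip_force: 24.7
```

jog_arm:
  deltas:
    - {"hand": 0,"translation": [0,0,0],"twist": 0}
    - {"hand": 0,"translation": [0,0,0],"twist": 0}
    - {"hand": 0,"translation": [0,0,-3],"twist": 0}
    - {"hand": 0,"translation": [0,0,-6],"twist": 0}
    - {"hand": 0,"translation": [0,0,-10],"twist": -7}
    - {"hand": 0,"translation": [0,0,-14],"twist": -14}
    - {"hand": 0,"translation": [0,0,-17],"twist": -21}
    - {"hand": 0,"translation": [0,0,-17],"twist": -28}
    - {"hand": 0,"translation": [0,0,-17],"twist": -35}
    - {"hand": 0,"translation": [0,0,-17],"twist": -42}
    - {"hand": 0,"translation": [0,0,-17],"twist": -49}
    - {"hand": 0,"translation": [0,0,-17],"twist": -50}

```text
time_s: 12.07
ee_pos: [0.4516, 0.0642, 0.1807]
tool_rot: [0.97, 0.244, -0.0, 0.0]
ft_force: [-0.1, -1.4, -1.2]
finger_gap: 0.0641
grip_force: 24.7
```

```bash
python3 look.py
```

```text
12.0667 [0.4516 0.0642 0.1807] phi 28.28 q [ 0.48  0.26 -0.77  2.06  0.23  0.91 -1.49] gap 0.06414859461724819 F [-0.1 -1.4 -1.2]
```

jog_arm:
  deltas:
    - {"hand": 0,"translation": [1,-3,0],"twist": -7}
    - {"hand": 0,"translation": [2,-6,0],"twist": -14}
    - {"hand": 0,"translation": [3,-9,0],"twist": -21}
    - {"hand": 0,"translation": [5,-12,0],"twist": -28}
    - {"hand": 0,"translation": [6.6,-16.2,0],"twist": -35}
    - {"hand": 0,"translation": [6.6,-16.2,0],"twist": -42}
    - {"hand": 0,"translation": [6.6,-16.2,0],"twist": -49}
    - {"hand": 0,"translation": [6.6,-16.2,0],"twist": -56.4}
    - {"hand": 0,"translation": [6.6,-16.2,0],"twist": -56.4}
    - {"hand": 0,"translation": [6.6,-16.2,0],"twist": -56.4}
    - {"hand": 0,"translation": [6.6,-16.2,0],"twist": -56.4}

```text
time_s: 12.98
ee_pos: [0.4341, 0.238, 0.1806]
tool_rot: [0.743, 0.67, -0.0, -0.0]
ft_force: [0.1, -0.1, -1.0]
finger_gap: 0.0642
grip_force: 24.7
```

```bash
python3 look.py; python3 - <<'E'
from h import *
c=capture("wrist"); s=env.sense(); e=s["ee_pos"]; f=c["frame"].copy()
u=np.array([.995,-.098,0]); v=np.array([.098,.995,0]); O=np.array([.5237,.2298,0])
def dot(P,col): cv2.circle(f,tuple(int(a) for a in pix(c,P)),2,col,-1)
# predicted rim outer corners + inner, recess corners
for a in(-150,150):
    for b in(-54,54): dot(O+u*a/1e3+v*b/1e3+[0,0,.08],(255,0,0))
for a in(-136,-56):
    for b in(-28,28): dot(O+u*a/1e3+v*b/1e3+[0,0,.02],(0,255,0))
for a in np.arange(0,6.3,.4): 
    dot(O+(u*np.cos(a)+v*np.sin(a))*.036+[0,0,.02],(0,255,255)); dot(O+u*.096+(u*np.cos(a)+v*np.sin(a))*.025+[0,0,.02],(255,0,255))
c["frame"]=f; save(c,"w3.png",1.4)
t=capture("top"); f=t["frame"].copy(); c=t
for a in(-150,150):
    for b in(-54,54): dot(O+u*a/1e3+v*b/1e3+[0,0,.08],(255,0,0))
for a in np.arange(0,6.3,.6): 
    dot(O+u*.096+(u*np.cos(a)+v*np.sin(a))*.025+[0,0,.02],(255,0,255))
cv2.imwrite("pics/t3.png",cv2.resize(f[150:320,110:300,::-1],None,fx=3,fy=3))
E
```

```text
12.9833 [0.4341 0.238  0.1806] phi 84.1 q [ 0.27  0.42 -1.01  1.96  0.43  0.99 -1.04] gap 0.06422624765436215 F [ 0.1 -0.1 -1. ]
```

View pics/w3.png

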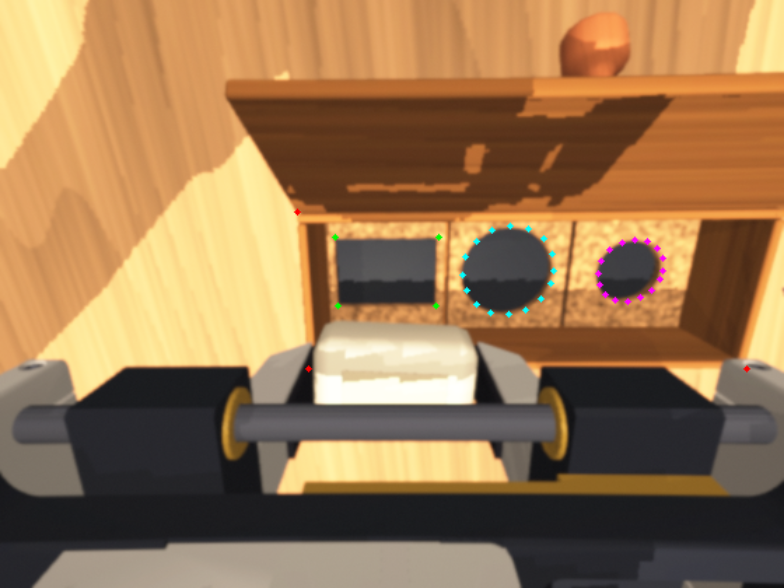

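View pics/t3.png

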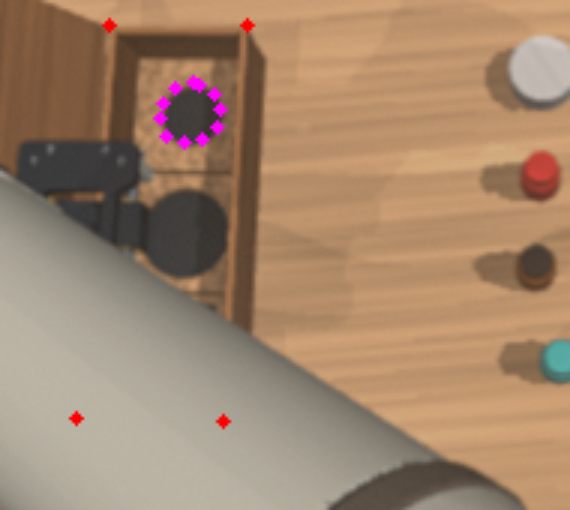

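The projected recess outlines match the picture within about 2 px: oblong (387,270), wide (508,270), narrow (630,270). I lower the soap.

jog_arm:
  deltas:
    - {"hand": 0,"translation": [0,0,3],"twist": 0}
    - {"hand": 0,"translation": [0,0,6],"twist": 0}
    - {"hand": 0,"translation": [0,0,8],"twist": 0}
    - {"hand": 0,"translation": [0,0,10],"twist": 0}
    - {"hand": 0,"translation": [0,0,12],"twist": 0}
    - {"hand": 0,"translation": [0,0,13.5],"twist": 0}
    - {"hand": 0,"translation": [0,0,14.5],"twist": 0}
    - {"hand": 0,"translation": [0,0,14.5],"twist": 0}
    - {"hand": 0,"translation": [0,0,14.5],"twist": 0}

```text
time_s: 13.83
ee_pos: [0.434, 0.2385, 0.0358]
tool_rot: [0.741, 0.672, -0.0, -0.0]
ft_force: [0.5, -0.3, -1.7]
finger_gap: 0.0642
grip_force: 24.7
```

jog_arm:
  deltas:
    - {"hand": 0,"translation": [0,0,0.5],"twist": 0}
    - {"hand": 0,"translation": [0,0,1],"twist": 0}
    - {"hand": 0,"translation": [0,0,1.4],"twist": 0}
    - {"hand": 0,"translation": [0,0,1.4],"twist": 0}
    - {"hand": 0,"translation": [0,0,1.4],"twist": 0}

```text
time_s: 14.25
ee_pos: [0.4342, 0.2383, 0.0218]
tool_rot: [0.741, 0.672, 0.0, 0.0]
ft_force: [0.3, -0.2, -1.6]
finger_gap: 0.0644
grip_force: 24.7
```

```bash
python3 look.py
```

```text
14.25 [0.4342 0.2383 0.0218] phi 84.4 q [ 0.07  0.66 -0.77  2.06  0.71  0.71 -1.27] gap 0.06437433701087276 F [ 0.3 -0.2 -1.6]
```

jog_arm:
  deltas:
    - {"hand": 0.48,"translation": [0,0,0],"twist": 0}
    - {"hand": 0.48,"translation": [0,0,0],"twist": 0}
    - {"hand": 0.48,"translation": [0,0,0],"twist": 0}
    - {"hand": 0.48,"translation": [0,0,0],"twist": 0}

```text
time_s: 14.58
ee_pos: [0.4345, 0.2385, 0.022]
tool_rot: [0.741, 0.672, 0.0, 0.0]
ft_force: [0.1, -0.8, -0.4]
finger_gap: 0.0676
grip_force: 0.0
```

jog_arm:
  deltas:
    - {"hand": 0.48,"translation": [0,0,-1],"twist": 0}
    - {"hand": 0.48,"translation": [0,0,-3],"twist": 0}
    - {"hand": 0.48,"translation": [0,0,-6],"twist": 0}
    - {"hand": 0.48,"translation": [0,0,-10],"twist": 0}
    - {"hand": 0.48,"translation": [0,0,-14],"twist": 0}
    - {"hand": 0.48,"translation": [-6,0,-16],"twist": 0}
    - {"hand": 0.48,"translation": [-10,0,-16],"twist": 0}
    - {"hand": 0.48,"translation": [-10,0,-16],"twist": 0}
    - {"hand": 0.48,"translation": [-10,0,-16],"twist": 0}

```text
time_s: 15.33
ee_pos: [0.4243, 0.1336, 0.1823]
tool_rot: [0.743, 0.669, -0.001, 0.002]
ft_force: [0.3, -0.1, 0.2]
finger_gap: 0.0679
grip_force: 0.0
```

```bash
python3 look.py w4.png soap_bar oblong_insert
```

```text
15.3333 [0.4243 0.1336 0.1823] phi 84.05 q [ 0.56  0.32 -1.06  2.07  0.35  0.94 -0.8 ] gap 0.06785262235551608 F [ 0.3 -0.1  0.2]
```

View pics/w4.png

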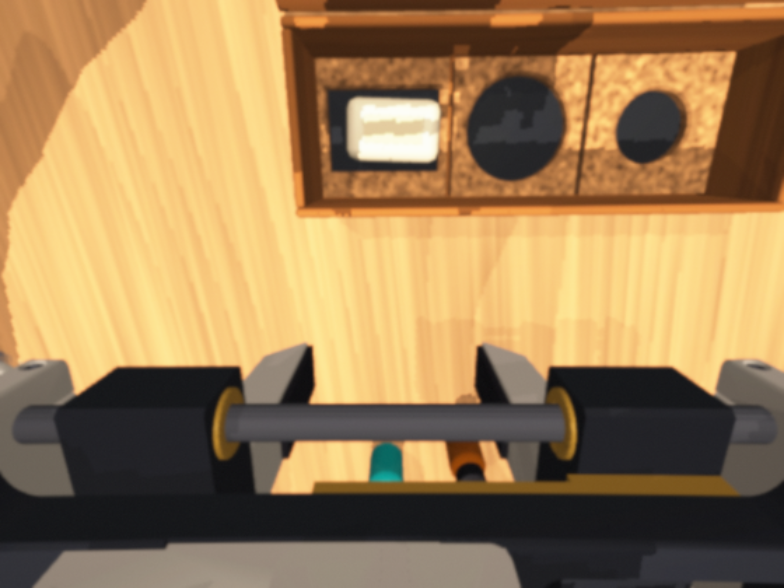

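The soap, at (400,130), lies flat within its recess. On to the amber bottle.

jog_arm:
  deltas:
    - {"hand": 1,"translation": [-4,0.6,0],"twist": 7}
    - {"hand": 1,"translation": [-8,1.2,0],"twist": 14}
    - {"hand": 1,"translation": [-12,1.8,0],"twist": 21}
    - {"hand": 1,"translation": [-16,2.4,0],"twist": 28}
    - {"hand": 1,"translation": [-20,3,0],"twist": 35}
    - {"hand": 1,"translation": [-21.3,3.2,3],"twist": 42}
    - {"hand": 1,"translation": [-21.3,3.2,5],"twist": 44.4}
    - {"hand": 1,"translation": [-21.3,3.2,5],"twist": 44.4}
    - {"hand": 1,"translation": [-21.3,3.2,5],"twist": 44.4}
    - {"hand": 1,"translation": [-21.3,3.2,5],"twist": 44.4}
    - {"hand": 1,"translation": [-21.3,3.2,5],"twist": 44.4}

```text
time_s: 16.4
ee_pos: [0.4368, -0.0746, 0.1329]
tool_rot: [0.939, 0.344, 0.001, 0.0]
ft_force: [0.4, 0.4, 0.7]
finger_gap: 0.0921
grip_force: 0.0
```

```bash
python3 look.py w5.png short_bottle low_tin; python3 - <<'E'
from h import *
c=capture("wrist")
f=c["frame"]
for m in cut_out("short_bottle","wrist")[:3]:
    v,u=np.nonzero(m["pixels"]); print(m["confidence"],u.mean(),v.mean(),f[v,u].mean(0).round())
    k=(f[v,u].max(1)<45)
    if k.sum()>50: print("cap",k.sum(),cv2.minEnclosingCircle(np.c_[u[k],v[k]].astype(np.float32)),ray(c,[[np.median(u[k]),np.median(v[k])]],.06))
E
```

```text
16.4 [ 0.4368 -0.0746  0.1329] phi 40.27 q [ 0.81  0.33 -0.8   2.13  0.33  0.81 -1.06] gap 0.0920920793337443 F [0.4 0.4 0.7]
short_bottle 0.77 [ 0.3922 -0.0518  0.0054] [232. 232.] [  0 215 209]
short_bottle 0.6 [ 0.5382 -0.0498  0.0035] [339. 102.] [249  17  11]
0.89 237.6174636174636 228.59043659043658 [ 19. 153. 145.]
0.84 278.1719022687609 159.26352530541013 [56. 34. 20.]
cap 685 ((277.886962890625, 162.8523406982422), 15.051469802856445) [[ 0.47071591 -0.04219156  0.06      ]]
0.75 343.53479853479854 99.72649572649573 [210.  28.  18.]
```

View pics/w5.png

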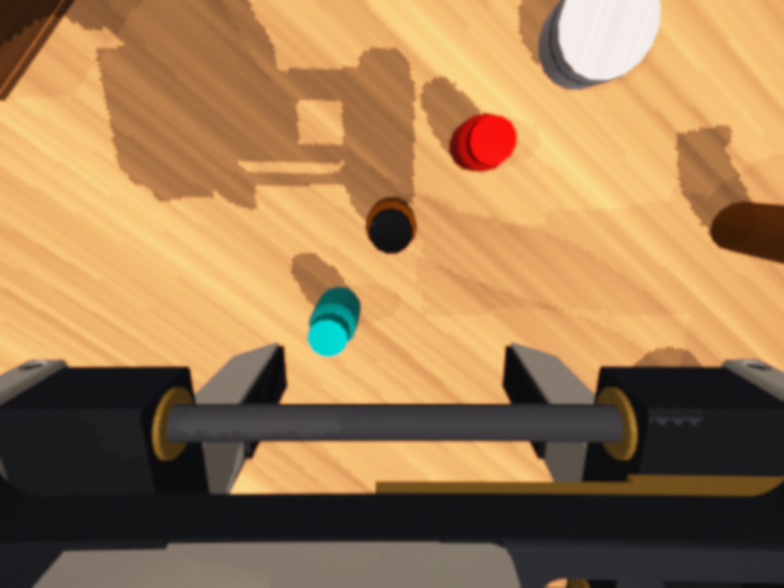

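The wrist view shows the black-capped amber bottle at (390,228), clear of red (485,140) and turquoise (330,330). I descend on it.

jog_arm:
  deltas:
    - {"hand": 1,"translation": [2.5,-0.1,0],"twist": 0}
    - {"hand": 1,"translation": [4.9,-0.2,0],"twist": 0}
    - {"hand": 1,"translation": [4.9,-0.2,2],"twist": 0}
    - {"hand": 1,"translation": [4.9,-0.2,5],"twist": 0}
    - {"hand": 1,"translation": [4.9,-0.2,8],"twist": 0}
    - {"hand": 1,"translation": [4.9,-0.2,10.5],"twist": 0}
    - {"hand": 1,"translation": [4.9,-0.2,11.9],"twist": 0}
    - {"hand": 1,"translation": [4.9,-0.2,11.9],"twist": 0}
    - {"hand": 1,"translation": [4.9,-0.2,11.9],"twist": 0}
    - {"hand": -0.7,"translation": [4.9,-0.2,11.9],"twist": 0}
    - {"hand": -0.7,"translation": [4.9,-0.2,11.9],"twist": 0}
    - {"hand": -0.7,"translation": [4.9,-0.2,11.9],"twist": 0}
  grip_force: 15

```text
time_s: 17.65
ee_pos: [0.4728, -0.0434, 0.014]
tool_rot: [0.94, 0.342, 0.001, 0.001]
ft_force: [0.4, -0.1, 0.4]
finger_gap: 0.0764
grip_force: 0.0
```

jog_arm:
  deltas:
    - {"hand": -0.7,"translation": [0,0,0],"twist": 0}
    - {"hand": -0.7,"translation": [0,0,0],"twist": 0}
    - {"hand": -0.7,"translation": [0,0,0],"twist": 0}
    - {"hand": -0.7,"translation": [0,0,0],"twist": 0}
    - {"hand": -0.7,"translation": [0,0,0],"twist": 0}
    - {"hand": -0.7,"translation": [0,0,0],"twist": 0}
    - {"hand": -0.7,"translation": [0,0,0],"twist": 0}

```text
time_s: 18.23
ee_pos: [0.4716, -0.0431, 0.0127]
tool_rot: [0.94, 0.342, -0.0, -0.0]
ft_force: [-0.4, -0.3, 0.5]
finger_gap: 0.0315
grip_force: 15.0
```

jog_arm:
  deltas:
    - {"hand": -0.7,"translation": [0,0,-4],"twist": 0}
    - {"hand": -0.7,"translation": [0,0,-8],"twist": 0}
    - {"hand": -0.7,"translation": [0,0,-12],"twist": 0}
    - {"hand": -0.7,"translation": [3,-1,-14],"twist": -7}
    - {"hand": -0.7,"translation": [7,-2.5,-14],"twist": -14}
    - {"hand": -0.7,"translation": [11,-4,-14],"twist": -21}
    - {"hand": -0.7,"translation": [15,-5.5,-14],"twist": -28}
    - {"hand": -0.7,"translation": [18,-7,-14],"twist": -35}
    - {"hand": -0.7,"translation": [21,-8,-14],"twist": -42}
    - {"hand": -0.7,"translation": [21,-8,-14],"twist": -44.4}
    - {"hand": -0.7,"translation": [21,-8,-14],"twist": -44.4}
    - {"hand": -0.7,"translation": [21,-8,-14],"twist": -44.4}

```text
time_s: 19.23
ee_pos: [0.5804, 0.1528, 0.1519]
tool_rot: [0.741, 0.671, -0.001, -0.0]
ft_force: [-1.0, -0.5, -0.4]
finger_gap: 0.0312
grip_force: 15.0
```

```bash
cat > rec.py <<'E'
from h import *
c=capture("wrist")
for t in ["narrow_round_insert","wide_round_insert"]:
    for m in mark_of(t,"wrist")[:1]: print(t,m["confidence"],w(c,m["centre"]).round(4))
f=c["frame"].max(2); M=(f<85).astype(np.uint8); M[245:]=0
M=cv2.morphologyEx(M,cv2.MORPH_OPEN,np.ones((5,5)))
n,l,st,ce=cv2.connectedComponentsWithStats(M)
for i in range(1,n):
    if st[i,4]>300:
        v,u=np.nonzero(l==i); P=(ray(c,np.c_[u,v],.012)[:,:2]*1e3).astype(np.float32)
        print(st[i],P.mean(0),cv2.minEnclosingCircle(P))
E
python3 rec.py; python3 look.py
```

```text
narrow_round_insert 0.66 [0.6175 0.2195 0.0049]
wide_round_insert 0.92 [0.5216 0.2276 0.0053]
[ 50  18  75   9 419] [427.08514 328.86548] ((427.1598815917969, 328.5796203613281), 31.86041831970215)
[269  36  89   8 599] [624.515  296.7022] ((622.38037109375, 296.8401794433594), 39.32101058959961)
[  10   62  122   13 1242] [404.1007 295.0239] ((402.43414306640625, 297.361572265625), 54.0361213684082)
[ 180   63  174   13 1929] [579.7574 277.7436] ((578.509521484375, 278.9128112792969), 79.0710678100586)
[370  63  22  53 661] [683.7422  252.18875] ((686.412353515625, 249.2979736328125), 22.625606536865234)
[  0  78  25 113 970] [325.62985 240.67535] ((326.36431884765625, 240.78570556640625), 52.66385269165039)
[ 179   90   71   76 4231] [521.84955 230.66963] ((522.0872802734375, 230.32203674316406), 35.9287109375)
[ 69  98  82  12 663] [428.71304 262.7607 ] ((427.12738037109375, 260.2666015625), 38.01152420043945)
[ 290  103   49   52 2031] [618.25964 220.89809] ((618.2764892578125, 220.60018920898438), 24.451261520385742)
19.3833 [0.5808 0.1514 0.1524] phi 84.24 q [ 0.36  0.64 -0.92  1.73  0.58  1.06 -0.86] gap 0.031722807812771696 F [ 0.4  0.2 -1.5]
```

jog_arm:
  deltas:
    - {"hand": -0.7,"translation": [3.5,1.5,0],"twist": 0}
    - {"hand": -0.7,"translation": [7.1,3.1,0],"twist": 0}
    - {"hand": -0.7,"translation": [7.1,3.1,0],"twist": 0}
    - {"hand": -0.7,"translation": [7.1,3.1,2],"twist": 0}
    - {"hand": -0.7,"translation": [7.1,3.1,4],"twist": 0}
    - {"hand": -0.7,"translation": [7.1,3.1,6],"twist": 0}
    - {"hand": -0.7,"translation": [7.1,3.1,8],"twist": 0}
    - {"hand": -0.7,"translation": [7.1,3.1,10],"twist": 0}
    - {"hand": -0.7,"translation": [7.1,3.1,12],"twist": 0}
    - {"hand": -0.7,"translation": [7.1,3.1,12.9],"twist": 0}
    - {"hand": -0.7,"translation": [7.1,3.1,12.9],"twist": 0}
    - {"hand": -0.7,"translation": [7.1,3.1,12.9],"twist": 0}

```text
time_s: 20.38
ee_pos: [0.619, 0.22, 0.0239]
tool_rot: [0.741, 0.671, -0.0, 0.0]
ft_force: [0.3, 0.2, -0.4]
finger_gap: 0.0315
grip_force: 15.0
```

```bash
python3 look.py
```

```text
20.3833 [0.619  0.22   0.0239] phi 84.34 q [ 0.15  0.87 -0.78  1.64  0.73  0.94 -1.01] gap 0.031530270083350645 F [ 0.3  0.2 -0.4]
```

jog_arm:
  deltas:
    - {"hand": -0.7,"translation": [0,0,0.1],"twist": 0}
    - {"hand": -0.7,"translation": [0,0,0.1],"twist": 0}
    - {"hand": 0,"translation": [0,0,0.1],"twist": 0}
    - {"hand": 0,"translation": [0,0,0.1],"twist": 0}
    - {"hand": 0,"translation": [0,0,0.1],"twist": 0}
    - {"hand": 0,"translation": [0,0,-1],"twist": 0}
    - {"hand": 0,"translation": [0,0,-4],"twist": 0}
    - {"hand": 0,"translation": [0,0,-7],"twist": 0}
    - {"hand": 0,"translation": [0,0,-11],"twist": 0}
    - {"hand": 0,"translation": [0,0,-14],"twist": 0}

```text
time_s: 21.22
ee_pos: [0.6191, 0.2216, 0.1674]
tool_rot: [0.741, 0.672, 0.001, 0.0]
ft_force: [0.6, 0.0, -0.1]
finger_gap: 0.0459
grip_force: 0.0
```

jog_arm:
  deltas:
    - {"hand": 1,"translation": [-4,0,0],"twist": 7}
    - {"hand": 1,"translation": [-8,0,0],"twist": 14}
    - {"hand": 1,"translation": [-12,0,0],"twist": 21}
    - {"hand": 1,"translation": [-16,0,0],"twist": 28}
    - {"hand": 1,"translation": [-20,0,0],"twist": 35}
    - {"hand": 1,"translation": [-24,0,0],"twist": 42}
    - {"hand": 1,"translation": [-28,-3,0],"twist": 44.4}
    - {"hand": 1,"translation": [-31,-3,0],"twist": 44.4}
    - {"hand": 1,"translation": [-31,-3,0],"twist": 44.4}
    - {"hand": 1,"translation": [-31,-3,0],"twist": 44.4}

```text
time_s: 22.05
ee_pos: [0.5583, -0.0883, 0.1644]
tool_rot: [0.941, 0.34, -0.0, 0.001]
ft_force: [0.5, 0.9, -1.3]
finger_gap: 0.0918
grip_force: 0.0
```

```bash
python3 look.py w6.png low_tin; python3 - <<'E'
from h import *
c=capture("wrist")
for m in cut_out("low_tin","wrist")[:2]:
    v,u=np.nonzero(m["pixels"]); k=c["frame"][v,u].min(1)>170
    P=(ray(c,np.c_[u[k],v[k]],.036)[:,:2]*1e3).astype(np.float32); print(m["confidence"],P.mean(0),cv2.minEnclosingCircle(P))
c=capture("top"); cv2.imwrite("pics/t4.png",cv2.resize(c["frame"][150:320,110:340,::-1],None,fx=3,fy=3))
E
```

```text
22.05 [ 0.5583 -0.0883  0.1644] phi 39.69 q [ 0.7   0.5  -0.76  1.82  0.41  0.99 -1.11] gap 0.09182833703513738 F [ 0.5  0.9 -1.3]
low_tin 0.68 [ 0.6285 -0.0617 -0.004 ] [307. 129.] [247 241 239]
0.87 [628.42267 -64.51441] ((626.2677001953125, -62.339447021484375), 26.374380111694336)Traceback (most recent call last):
  File "<stdin>", line 5, in <module>
  File "h.py", line 10, in ray
    d=cv2.undistortPoints(px[:,None],K,np.array([c["k1"],0,0,0,0.]))[:,0]
      ~~~~~~~~~~~~~~~~~~~^^^^^^^^^^^^^^^^^^^^^^^^^^^^^^^^^^^^^^^^^^^
cv2.error: OpenCV(4.12.0) /io/opencv/modules/calib3d/src/undistort.dispatch.cpp:347: error: (-215:Assertion failed) CV_IS_MAT(_src) && CV_IS_MAT(_dst) && (_src->rows == 1 || _src->cols == 1) && (_dst->rows == 1 || _dst->cols == 1) && _src->cols + _src->rows - 1 == _dst->rows + _dst->cols - 1 && (CV_MAT_TYPE(_src->type) == CV_32FC2 || CV_MAT_TYPE(_src->type) == CV_64FC2) && (CV_MAT_TYPE(_dst->type) == CV_32FC2 || CV_MAT_TYPE(_dst->type) == CV_64FC2) in function 'cvUndistortPointsInternal'
```

jog_arm:
  deltas:
    - {"hand": 1,"translation": [3.3,1.3,0],"twist": 0}
    - {"hand": 1,"translation": [6.7,2.7,0],"twist": 0}
    - {"hand": 1,"translation": [6.7,2.7,3],"twist": 0}
    - {"hand": 1,"translation": [6.7,2.7,6],"twist": 0}
    - {"hand": 1,"translation": [6.7,2.7,9],"twist": 0}
    - {"hand": 1,"translation": [6.7,2.7,12],"twist": 0}
    - {"hand": 1,"translation": [6.7,2.7,14],"twist": 0}
    - {"hand": 1,"translation": [6.7,2.7,15.1],"twist": 0}
    - {"hand": 1,"translation": [6.7,2.7,15.1],"twist": 0}
    - {"hand": 1,"translation": [6.7,2.7,15.1],"twist": 0}
    - {"hand": -0.2,"translation": [6.7,2.7,15.1],"twist": 0}
    - {"hand": -0.2,"translation": [6.7,2.7,15.1],"twist": 0}

```text
time_s: 23.25
ee_pos: [0.6291, -0.0621, 0.0147]
tool_rot: [0.94, 0.342, 0.001, 0.001]
ft_force: [0.4, -0.3, 1.3]
finger_gap: 0.0827
grip_force: 0.0
```

jog_arm:
  deltas:
    - {"hand": -0.2,"translation": [0,0,0],"twist": 0}
    - {"hand": -0.2,"translation": [0,0,0],"twist": 0}
    - {"hand": -0.2,"translation": [0,0,0],"twist": 0}
    - {"hand": -0.2,"translation": [0,0,0],"twist": 0}
    - {"hand": -0.2,"translation": [0,0,0],"twist": 0}

```text
time_s: 23.67
ee_pos: [0.6276, -0.0626, 0.0131]
tool_rot: [0.94, 0.342, 0.0, 0.0]
ft_force: [-1.3, 0.2, 2.1]
finger_gap: 0.0534
grip_force: 15.0
```

```bash
python3 look.py; python3 - <<'E'
from h import *
c=capture("top"); cv2.imwrite("pics/t4.png",cv2.resize(c["frame"][150:320,110:340,::-1],None,fx=3,fy=3))
E
```

```text
23.6667 [ 0.6276 -0.0626  0.0131] phi 40.0 q [ 0.5   0.79 -0.62  1.72  0.6   0.82 -1.27] gap 0.053420510041359726 F [-1.3  0.2  2.1]
```

View pics/t4.png

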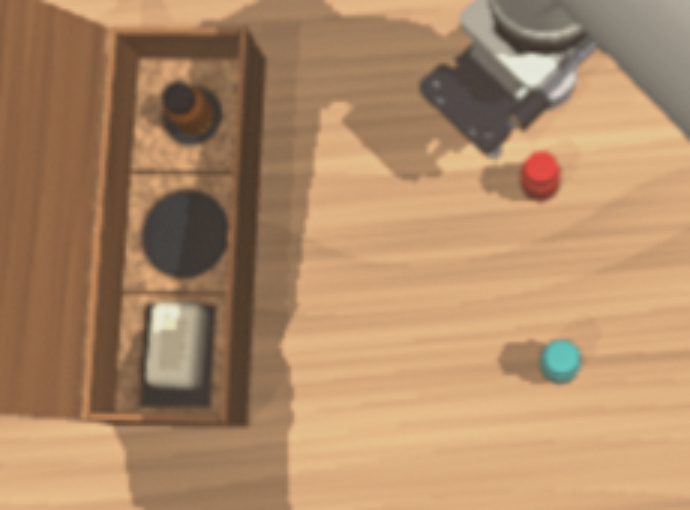

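The top view shows the bottle standing in the narrow recess (190,108), the soap in the oblong recess (177,345), and the wide recess empty (185,232). The tin is gripped, so I carry it over.

jog_arm:
  deltas:
    - {"hand": -0.2,"translation": [0,0,-4],"twist": 0}
    - {"hand": -0.2,"translation": [0,0,-8],"twist": 0}
    - {"hand": -0.2,"translation": [0,0,-12],"twist": 0}
    - {"hand": -0.2,"translation": [1,-3,-15],"twist": -7}
    - {"hand": -0.2,"translation": [2.5,-7,-15],"twist": -14}
    - {"hand": -0.2,"translation": [4,-11,-15],"twist": -21}
    - {"hand": -0.2,"translation": [5.5,-15,-15],"twist": -28}
    - {"hand": -0.2,"translation": [7,-19,-15],"twist": -35}
    - {"hand": -0.2,"translation": [8,-22,-15],"twist": -42}
    - {"hand": -0.2,"translation": [9.5,-25.5,-15],"twist": -44.4}
    - {"hand": -0.2,"translation": [10.8,-29.2,-15],"twist": -44.4}
    - {"hand": -0.2,"translation": [10.8,-29.2,-15],"twist": -44.4}

```text
time_s: 24.72
ee_pos: [0.5173, 0.2409, 0.1639]
tool_rot: [0.736, 0.676, 0.002, -0.003]
ft_force: [-0.6, 0.6, -1.0]
finger_gap: 0.0534
grip_force: 15.0
```

jog_arm:
  deltas:
    - {"hand": -0.2,"translation": [0,0,0],"twist": 0}
    - {"hand": -0.2,"translation": [0,0,0],"twist": 0}
    - {"hand": -0.2,"translation": [0,0,0],"twist": 0}

```text
time_s: 24.97
ee_pos: [0.523, 0.2289, 0.1623]
tool_rot: [0.741, 0.671, -0.001, 0.0]
ft_force: [-0.1, -0.6, -1.4]
finger_gap: 0.0535
grip_force: 15.0
```

```bash
python3 look.py; python3 rec.py|head -2
```

```text
24.9667 [0.523  0.2289 0.1623] phi 84.29 q [ 0.25  0.59 -0.96  1.8   0.55  1.05 -1.01] gap 0.05346701469896643 F [-0.1 -0.6 -1.4]
narrow_round_insert 0.95 [0.6174 0.2191 0.0024]
wide_round_insert 0.73 [0.5213 0.2304 0.0029]
```

jog_arm:
  deltas:
    - {"hand": -0.2,"translation": [0.1,0,3],"twist": 0}
    - {"hand": -0.2,"translation": [0.1,0,6],"twist": 0}
    - {"hand": -0.2,"translation": [0.1,0,8],"twist": 0}
    - {"hand": -0.2,"translation": [0.1,0,10],"twist": 0}
    - {"hand": -0.2,"translation": [0.1,0,12],"twist": 0}
    - {"hand": -0.2,"translation": [0.1,0,13],"twist": 0}
    - {"hand": -0.2,"translation": [0.1,0,13.8],"twist": 0}
    - {"hand": -0.2,"translation": [0.1,0,13.9],"twist": 0}
    - {"hand": -0.2,"translation": [0.1,0,13.9],"twist": 0}

```text
time_s: 25.87
ee_pos: [0.5229, 0.2316, 0.024]
tool_rot: [0.741, 0.672, 0.0, -0.0]
ft_force: [0.4, -0.1, -1.0]
finger_gap: 0.0537
grip_force: 15.0
```

jog_arm:
  deltas:
    - {"hand": 0.35,"translation": [0,0,0],"twist": 0}
    - {"hand": 0.35,"translation": [0,0,0],"twist": 0}
    - {"hand": 0.35,"translation": [0,0,0],"twist": 0}
    - {"hand": 0.35,"translation": [0,0,0],"twist": 0}
    - {"hand": 0.35,"translation": [0,0,-3],"twist": 0}
    - {"hand": 0.35,"translation": [0,0,-6],"twist": 0}
    - {"hand": 0.35,"translation": [0,0,-10],"twist": 0}
    - {"hand": 0.35,"translation": [0,0,-14],"twist": 0}
    - {"hand": 0.35,"translation": [-4,0,-14],"twist": 0}
    - {"hand": 0.35,"translation": [-8,0,-14],"twist": 0}
    - {"hand": 0.35,"translation": [-9,0,-14],"twist": 0}
    - {"hand": 0.35,"translation": [-9,0,-14],"twist": 0}

```text
time_s: 26.87
ee_pos: [0.5141, 0.1368, 0.1635]
tool_rot: [0.743, 0.669, -0.001, 0.001]
ft_force: [-0.1, 0.5, -0.1]
finger_gap: 0.0621
grip_force: 0.0
```

```bash
python3 look.py w7.png low_tin soap_bar short_bottle
```

```text
26.8667 [0.5141 0.1368 0.1635] phi 84.04 q [ 0.46  0.52 -0.99  1.89  0.52  1.01 -0.86] gap 0.062054943465562916 F [-0.1  0.5 -0.1]
low_tin 0.64 [0.5238 0.2282 0.0088] [282. 106.] [221 208 204]
soap_bar 0.9 [0.4349 0.2368 0.0088] [183. 106.] [254 254 237]
soap_bar 0.33 [0.6219 0.2224 0.0072] [391. 100.] [31 30 32]
short_bottle 0.7 [ 0.3929 -0.052   0.0036] [198. 361.] [27 27 30]
short_bottle 0.6 [ 0.5416 -0.0496  0.0021] [321. 348.] [140 100  35]
short_bottle 0.57 [0.619  0.2208 0.0061] [388. 102.] [18 18 21]
```

View pics/w7.png

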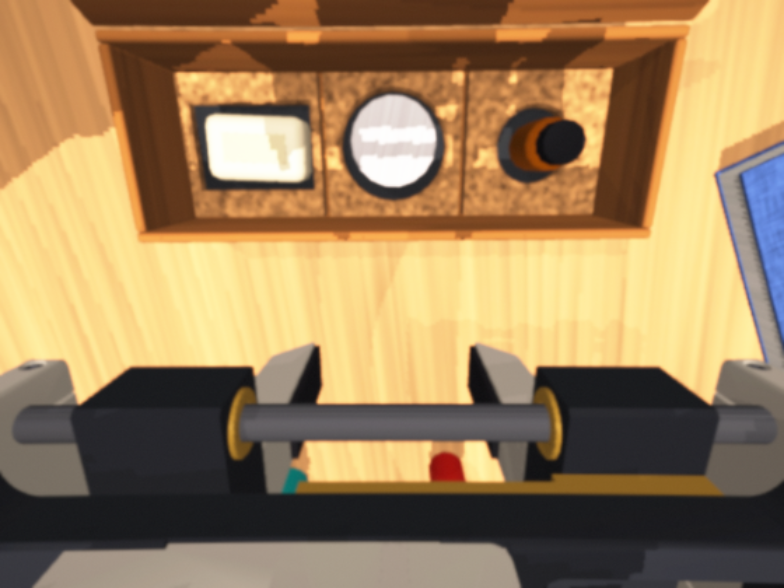

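Everything is seated: soap (257,148), tin (393,143) and bottle (540,145). Now I go over the lid and down behind it with the fingers closed.

jog_arm:
  deltas:
    - {"hand": -1,"translation": [0,0,-4],"twist": 0}
    - {"hand": -1,"translation": [0,0,-8],"twist": 0}
    - {"hand": -1,"translation": [0,0,-10],"twist": 0}
    - {"hand": -1,"translation": [4,-1,-10],"twist": 0}
    - {"hand": -1,"translation": [8,-2,-10],"twist": 0}
    - {"hand": -1,"translation": [12,-3,-10],"twist": 0}
    - {"hand": -1,"translation": [16,-4,-10],"twist": 0}
    - {"hand": -1,"translation": [20,-5,-10],"twist": 0}
    - {"hand": -1,"translation": [24,-6,-10],"twist": 0}
    - {"hand": -1,"translation": [25.5,-6,-10],"twist": 0}
    - {"hand": -1,"translation": [25.5,-6,-10],"twist": 0}
    - {"hand": -1,"translation": [25.5,-6,-10],"twist": 0}

```text
time_s: 28.07
ee_pos: [0.4768, 0.4046, 0.2634]
tool_rot: [0.739, 0.674, -0.0, -0.001]
ft_force: [0.4, 0.0, 0.2]
finger_gap: 0.0001
grip_force: 0.0
```

```bash
python3 look.py; python3 - <<'E'
from h import *
c=capture("scene"); cv2.imwrite("pics/s2.png",cv2.resize(c["frame"][60:320,240:560,::-1],None,fx=2.3,fy=2.3))
E
```

```text
28.0667 [0.4768 0.4046 0.2634] phi 84.72 q [-0.06  0.58 -1.01  1.56  0.51  1.28 -1.23] gap 0.0001366606040615802 F [0.4 0.  0.2]
```

View pics/s2.png

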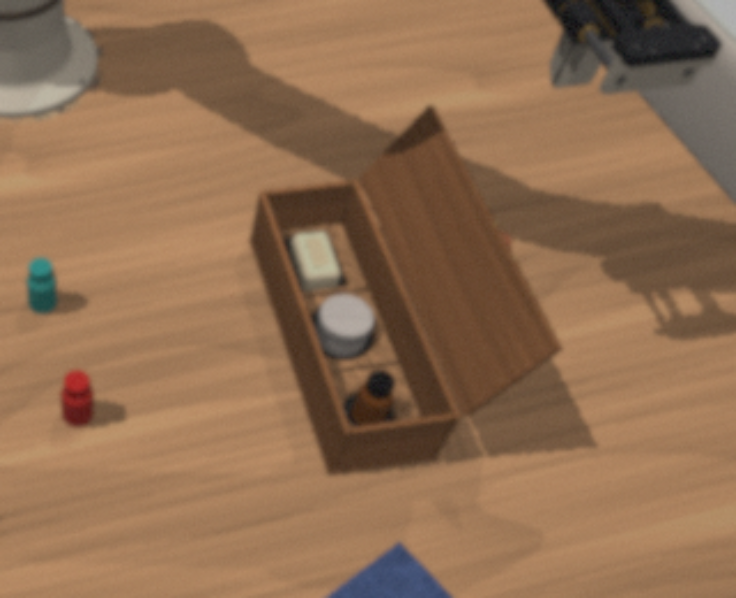

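jog_arm:
  deltas:
    - {"hand": -1,"translation": [0,0,3],"twist": 0}
    - {"hand": -1,"translation": [0,0,6],"twist": 0}
    - {"hand": -1,"translation": [0,0,9],"twist": 0}
    - {"hand": -1,"translation": [0,0,12],"twist": 0}
    - {"hand": -1,"translation": [0,0,12],"twist": 0}
    - {"hand": -1,"translation": [0,0,12],"twist": 0}

```text
time_s: 28.62
ee_pos: [0.4788, 0.3994, 0.1426]
tool_rot: [0.741, 0.671, -0.002, 0.0]
ft_force: [0.6, -0.2, 1.0]
finger_gap: 0.0002
grip_force: 0.0
```

jog_arm:
  deltas:
    - {"hand": -1,"translation": [-1,0,0],"twist": 0}
    - {"hand": -1,"translation": [-2,0,0],"twist": 0}
    - {"hand": -1,"translation": [-3,0,0],"twist": 0}
    - {"hand": -1,"translation": [-4,0,0],"twist": 0}
    - {"hand": -1,"translation": [-5,0,0],"twist": 0}
    - {"hand": -1,"translation": [-6,0,0],"twist": 0}
    - {"hand": -1,"translation": [-7,0,0],"twist": 0}
    - {"hand": -1,"translation": [-8,0,0],"twist": 0}
    - {"hand": -1,"translation": [-9,0,0],"twist": 0}
    - {"hand": -1,"translation": [-10,0,0],"twist": 0}

```text
time_s: 29.45
ee_pos: [0.469, 0.3012, 0.1437]
tool_rot: [0.741, 0.672, 0.0, -0.0]
ft_force: [-0.1, 2.5, 1.7]
finger_gap: 0.0003
grip_force: 1.3
```

jog_arm:
  deltas:
    - {"hand": -1,"translation": [-1,0,0],"twist": 0}
    - {"hand": -1,"translation": [-2,0,0],"twist": 0}
    - {"hand": -1,"translation": [-3,0,0],"twist": 0}
    - {"hand": -1,"translation": [-4,0,0],"twist": 0}
    - {"hand": -1,"translation": [-5,0,0],"twist": 0}
    - {"hand": -1,"translation": [-6,0,0],"twist": 0}
    - {"hand": -1,"translation": [-7,0,0],"twist": 0}
    - {"hand": -1,"translation": [-8,0,0],"twist": 0}
    - {"hand": -1,"translation": [-8.5,0,0.5],"twist": 0}
    - {"hand": -1,"translation": [-9,0,1],"twist": 0}
    - {"hand": -1,"translation": [-9.3,0,1.7],"twist": 0}
    - {"hand": -1,"translation": [-9.5,0,2.3],"twist": 0}

```text
time_s: 30.45
ee_pos: [0.4598, 0.2067, 0.1198]
tool_rot: [0.741, 0.672, -0.0, 0.0]
ft_force: [-0.1, -0.6, 0.2]
finger_gap: 0.0003
grip_force: 0.3
```

jog_arm:
  deltas:
    - {"hand": -1,"translation": [0,0,0.6],"twist": 0}
    - {"hand": -1,"translation": [0,0,1.2],"twist": 0}
    - {"hand": -1,"translation": [0,0,1.8],"twist": 0}
    - {"hand": -1,"translation": [0,0,2.2],"twist": 0}
    - {"hand": -1,"translation": [0,0,2.5],"twist": 0}
    - {"hand": -1,"translation": [0,0,2.5],"twist": 0}

```text
time_s: 30.95
ee_pos: [0.4594, 0.2078, 0.095]
tool_rot: [0.741, 0.672, -0.0, -0.0]
ft_force: [0.8, -1.1, -0.6]
finger_gap: 0.0007
grip_force: 0.0
```

```bash
python3 look.py; python3 - <<'E'
from h import *
c=capture("scene"); cv2.imwrite("pics/s3.png",cv2.resize(c["frame"][60:320,240:560,::-1],None,fx=2.3,fy=2.3))
E
```

```text
30.95 [0.4594 0.2078 0.095 ] phi 84.44 q [ 0.27  0.59 -0.94  2.01  0.63  0.87 -1.12] gap 0.0006518570174454106 F [ 0.8 -1.1 -0.6]
```

View pics/s3.png

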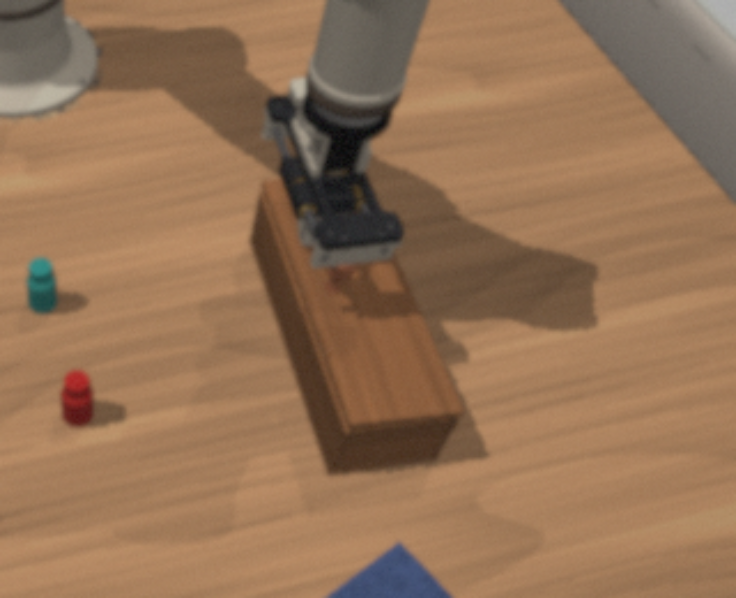

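The lid looks nearly shut. I press down gently to be sure.

jog_arm:
  deltas:
    - {"hand": -1,"translation": [-1,0,0.3],"twist": 0}
    - {"hand": -1,"translation": [-2,0,0.5],"twist": 0}
    - {"hand": -1,"translation": [-2,0,0.7],"twist": 0}
    - {"hand": -1,"translation": [-2,0,0.8],"twist": 0}
    - {"hand": -1,"translation": [-2,0,0.8],"twist": 0}

```text
time_s: 31.42
ee_pos: [0.4578, 0.1845, 0.0885]
tool_rot: [0.742, 0.671, -0.002, 0.002]
ft_force: [-5.1, -8.2, 17.4]
finger_gap: 0.0006
grip_force: 8.4
```

jog_arm:
  deltas:
    - {"hand": -1,"translation": [0,0,-1],"twist": 0}
    - {"hand": -1,"translation": [0,0,-4],"twist": 0}
    - {"hand": -1,"translation": [0,0,-8],"twist": 0}
    - {"hand": -1,"translation": [-4,0,-11],"twist": 0}
    - {"hand": -1,"translation": [-8,0,-11],"twist": 0}
    - {"hand": -1,"translation": [-12,0,-11],"twist": 0}
    - {"hand": -1,"translation": [-12,0,-11],"twist": 0}
    - {"hand": -1,"translation": [-12,0,-11],"twist": 0}
    - {"hand": -1,"translation": [-12,0,-11],"twist": 0}

```text
time_s: 32.17
ee_pos: [0.4464, 0.0674, 0.1979]
tool_rot: [0.742, 0.671, 0.0, 0.0]
ft_force: [0.2, -0.0, 0.2]
finger_gap: 0.0007
grip_force: 0.0
```

```bash
python3 look.py; python3 - <<'E'
from h import *
c=capture("scene"); cv2.imwrite("pics/s4.png",cv2.resize(c["frame"][60:340,100:560,::-1],None,fx=1.7,fy=1.7))
for t in ["pump_bottle","tall_jar"]:
    for m in mark_of(t,"scene")[:1]: print(t,m["confidence"],w(c,m["centre"]).round(3))
E
```

```text
32.1667 [0.4464 0.0674 0.1979] phi 84.25 q [ 0.79  0.34 -1.16  2.04  0.38  0.99 -0.66] gap 0.000688038751624389 F [ 0.2 -0.   0.2]
tall_jar 0.72 [ 0.504 -0.338 -0.002]
```

View pics/s4.png

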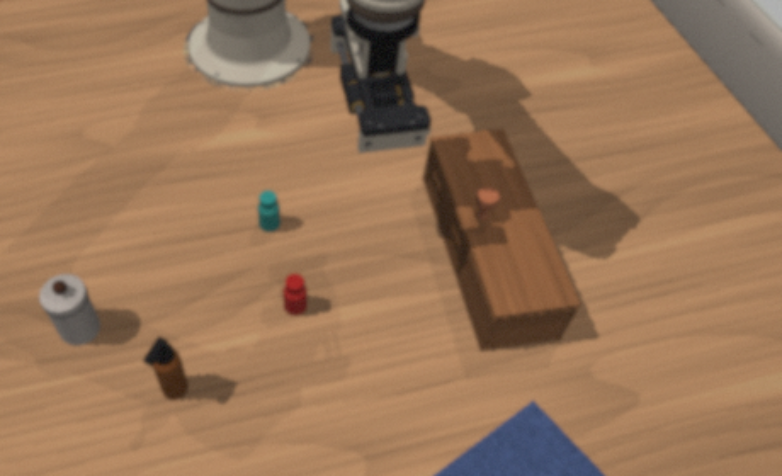

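The lid is fully shut at (505,240), the pump bottle (165,370) and jar (70,310) have not moved, and the arm is clear.

```bash
python3 -c "
from cell import env
print(env.finish_job())"
```

```text
the job is handed in; nothing more can be done
None
```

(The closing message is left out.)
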